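# Tilt the parts bin, take the wax block from its back and lay it in the carving cradle

### The arm

A 6-joint arm with a two-finger parallel gripper is mounted at the origin on a cart in front of the work surface, level with it; the furniture and walls round the work are solid. World frame = base frame: x ahead of the robot, y to its left, z up, the work surface at z = 0. Lengths are in m, angles in rad, forces in N, time in s.
With the tool pointing down it reaches from about 0.375 to 0.9 m from the base axis. Payload 3.1 kg.
Tool frame: the origin (TCP) lies on the centre line of the jaws, within the pads' length; the fingertips stand 14 mm ahead of it and the grasp point (between the pads) lies 5 mm behind it; z points along the fingers, y is the line along which they close (so a half turn about z gives the same grasp; the last joint's range is limited). The gripper opens to 87 mm and grips with 3 to 60 N. Pads are 19 mm wide; open, the fingers measure 117 mm over their backs; the gripper's body (75 mm by 190 mm) begins 51 mm behind the grasp point.
Start: joints at [-1.437, 0.527, 1.433, -0, 1.181, -0.178], TCP at [0.192, -0.595, 0.237] pointing down, gripper open.
Joint ranges: [-3.08, 3.08], [-0.75, 2.2], [0.22, 2.44], [-1.43, 4.57], [0, 2.65], [-2.85, 2.85]. Speed limits (rad/s): [2.79, 2.79, 3.14, 3.14, 3.14, 3.14].

### API

Orientations are given as a unit quaternion [x, y, z, w].
In Python, from rig import robot gives the robot as it stands.
- The arm moves only by the tool move_arm, never from a script. Its argument "commands" is a list of rows, each an object with "hand": the finger opening in cm, from 0 to 8.7; "travel": the shift along the tool's x, y, z in cm, a list of three; "twist": the turn, a rotation vector about the tool's x, y, z in degrees, a list of three. In form: [{"hand": hand, "travel": [dx, dy, dz], "twist": [wx, wy, wz]}, ...]. A call has 1 to 5 rows; each row shifts and turns the commanded pose from where the row before left it, along the tool's axes as they then stand; what a row does not reach is not made up. A row lasts 1/12 s, in which the tool goes at most 41.7 mm and 7.16 degrees, less where a joint would pass 70% of its speed; a pose out of reach is approached as far as the arm can. A call is refused whole if a number of a shift passes 4.17 or a number of a turn 7.16, either way. A call with a gripper value outside its range is refused whole. The fingers move at their own pace and stop on an object; "force" is the grip in N (left out, the last holds). Time passes only in rows, so rows that do not move let the fingers close. It gives the time, the measured TCP pose, the force, the opening and the grip force at its end, in the units of the state.
- robot.get_obs(): the state, without advancing time (a new reading comes with each control period).
- robot.camera(name): name is "scene" or "top" or "wrist"; returns a dict with "frame" (400x640x3 uint8, red, green, blue), "fov_y" (degrees; the focal length in pixels is half the picture's height over the tangent of half this angle, whatever the lens; pixels are square), "cx", "cy" (the principal point, pixels), "extrinsics" (4x4, takes a point from camera to world coordinates); the wrist camera has in their place "T_tool_cam" (4x4, takes a point from camera to tool coordinates, whose origin is the TCP and whose axes are the flange's). Camera axes: x right, y down, z forward; pixel columns grow to the right and rows downward; lengths in m; the calibration is good to about 2 mm. A picture is of the moment at which its call begins: read the wrist's pose just before it. There is no depth.
- robot.hand_in(): hands the job in; it is judged then, once.
The state is a dict: "time": time; "q": joint angles; "joint_velocities": joint speeds; "joint_torque": joint torques, N m; "position": TCP position; "tool_rot": TCP orientation; "ft_force": force on the tool from outside, world axes, zero at the start; "moment": the same for the moment, N m; "grip_width": finger opening in m; "grip_force": force on a finger pad.
Only numpy, scipy, OpenCV 4.12 (cv2) and the standard library are available. Lean on these libraries where they do the work, as an engineer would, in place of code of your own. Each camera call takes 0.05 s, during which the arm holds its last target. There are 200 camera calls.

### The job

Pull the grey parts bin by its bar handle so that it tilts fully forward, out from under its hood, and pick out the wax block that lies at its back. Set the block down flat on the bench and let go of it; then take it again across its narrow width and lay it flat in the middle of the wooden carving cradle, lengthways between the two end cheeks. Leave the tape roll, the steel block and the tin where they are.

Things in the scene. Friction and masses are not known exactly. Their poses are not given: they have to be found in the camera images.
- bin_stand: fixed stand of the tilting bin: steel base plate 240 x 196 mm, with a grey sheet hood (roof, sides, back) over its rear part. Origin on the bench midway below the pivot; x points to the rear (away from the mouth), y along the pivot axis, z up. Base plate spans x -70 to +170 mm; the hood spans x 53 to 168 mm and y -98 to +98 mm, its roof's top is 200 mm above the bench. Its position and yaw vary.
- bin_pivot (a point): middle of the bin's horizontal pivot axis, on the stand, 30 mm above the bench; the bin turns about the stand's y axis through this point. Axes as the stand's.
- tip_bin (a joint): tilt of the bin, rad: 0 = laid back under the hood (start, floor sloping 45 degrees down to the rear), 0.785 = tilted fully forward against its stop, floor level. A stiff hinge with friction (about 0.3 N m plus the bin's weight of 0.3 kg; 3 to 6 N at the handle): it stays where it is left.
- bin_handle (a point): centre of the bin's round bar handle, 10 mm thick, 90 mm long along the stand's y axis, carried on two arms at its ends; 163 mm from the pivot axis. Laid back: 14 mm behind and 163 mm above the pivot; fully forward: 105 mm in front and 125 mm above it. 32 mm free gap between bar and the bin's front wall; nothing above it.
- bin_back (a point): on the bin, in the middle of the corner where its floor meets its back wall (inside). Fully forward: 20 mm behind and 110 mm above the pivot. Inside, the bin is 140 mm wide (y) and 84 mm from front to back; back wall 51 mm, side walls 41 mm, front wall 26 mm above the floor. The block lies against the back wall.
- wax_block: plain carving-wax block 34 x 62 x 22 mm (its own x, y, z), 0.11 kg; origin at the centre of its 34 x 62 underside. It starts in the bin, flat on the floor against the back wall, its 62 mm length along the pivot axis, up to 8 mm off the bin's middle; so in the bin its ends are free to grip, its long sides not.
- cradle: fixed wooden carving cradle: base 90 x 110 x 14 mm (x, y, z) with two upright end cheeks, 50 mm wide (x), 12 mm thick, 41 mm high above the base, 71 mm apart inside, facing each other along y; open towards +x and -x. Origin under the base's centre, z up. Its position and yaw vary.
- cradle_seat (a point): centre of the cradle's seat, on top of the base (14 mm above the bench) midway between the cheeks; axes as the cradle's. The block lies here with its length along y.
- bench_vice: small blue bench vice fixed to the bench, about 97 mm high, within 90 mm of its origin (on the bench under its middle) towards the robot and 55 mm away from it; always at the same place. The bench 110 mm beyond it, seen from the robot, is free: room to set the block down.
- tape_roll: bystander: masking tape roll lying flat, 100 mm across, 18 mm high, origin under its centre
- steel_block: bystander: polished steel bench block 50 x 50 x 18 mm, origin under its centre
- hinged_tin: bystander: small flat tin 64 x 96 x 20 mm, origin under its centre

How it is judged:
On the way, in this order (a step that is already met when the one before it is completed fails the run):
1. the bin is tilted fully forward (over 0.70 rad) with the block still at its back (value of joint tip_bin above 0.7 rad and distance between wax_block and bin_back below 0.05 m), for 0.2 s.
2. the block lies flat on the bench, let go and at rest (height (world z) of wax_block between -0.004 and 0.026 m and ((height (world z) of wax_block below 0.004 m and angle between wax_block's own z axis and vertical below 0.1 rad) or (height (world z) of wax_block above 0.018 m and angle between wax_block's own z axis and vertical above 3.04 rad)) and contact force between wax_block and the fingers below 0.1 N and linear speed of wax_block below 0.02 m/s and horizontal distance between wax_block and cradle_seat above 0.06 m), for 0.2 s.
At the end, for the whole second after the job is handed in: The block rests flat on the cradle's base (within 4 mm in height, 0.1 rad), its centre within 12 mm of the seat's centre, its length within 0.15 rad of the line between the cheeks, released and still. The tape roll, the steel block and the tin have not been moved more than 30 mm at any time (horizontal distance between wax_block and cradle_seat below 0.012 m and (z of wax_block in the frame of cradle_seat between -0.004 and 0.004 m or z of wax_block in the frame of cradle_seat between 0.018 and 0.026 m) and angle between the y axis of wax_block and the y axis of cradle_seat, either way round below 0.15 rad and angle between the z axis of wax_block and the z axis of cradle_seat, either way round below 0.1 rad and linear speed of wax_block below 0.02 m/s); the robot touches nothing.
It fails at once if the tape roll is moved more than 30 mm (distance of tape_roll from where it was at the start of the episode above 0.03 m).
It fails at once if the steel block is moved more than 30 mm (distance of steel_block from where it was at the start of the episode above 0.03 m).
It fails at once if the tin is moved more than 30 mm (distance of hinged_tin from where it was at the start of the episode above 0.03 m).
It also fails if it takes over 72 s, if anything falls off the work surface, if the arm or the gripper's body presses on something with over 40 N, if the wrist force passes 120 N, or if a joint passes its speed limit or range.

## Working session

There is one attempt and no reset: what is moved stays moved. The work goes in short steps, Python scripts to look and compute and a tool call to move; the robot and the scene stay as the last step left them, time stands still between calls to the robot, and variables do not carry over. Pictures are saved under pics/ and viewed, at most 13 in all, crops included, and the job is handed in when it is done.

Besides the shell and the picture viewer there is one more tool, called after "Emit:" as name(argument=value, ...) on one line, values as JSON. move_arm: Moves the arm, as the interface text tells. Its arguments: {"type":"object","properties":{"commands":{"type":"array"},"force":{"type":"number"}},"required":["commands"]}

```bash
ls; mkdir -p pics; cat > h.py <<'E'
import numpy as np, cv2
from scipy.spatial.transform import Rotation as R
from rig import robot
def cam(n,save=None):
    c=robot.camera(n); 
    if save: cv2.imwrite('pics/'+save,c['frame'][:,:,::-1])
    return c
def K(c):
    f=c['frame'].shape[0]/2/np.tan(np.radians(c['fov_y'])/2)
    return f
def E(c,o=None):
    if 'extrinsics' in c: return np.array(c['extrinsics'])
    T=np.eye(4);T[:3,:3]=R.from_quat(o['tool_rot']).as_matrix();T[:3,3]=o['position']
    return T@np.array(c['T_tool_cam'])
def ray(c,px,o=None):
    T=E(c,o);d=T[:3,:3]@np.array([(px[0]-c['cx'])/K(c),(px[1]-c['cy'])/K(c),1.]);return T[:3,3],d
def onz(c,px,z,o=None):
    p,d=ray(c,px,o);return p+d*(z-p[2])/d[2]
def proj(c,P,o=None):
    T=np.linalg.inv(E(c,o));q=T[:3,:3]@np.array(P)+T[:3,3];return np.array([c['cx'],c['cy']])+K(c)*q[:2]/q[2]
E
python3 - <<'E'
from h import *
for n in('scene','top'):
    c=cam(n,n+'0.png');print(n,c['fov_y'],c['cx'],c['cy'],np.round(c['extrinsics'],3).tolist())
print({k:np.round(v,3).tolist() for k,v in robot.get_obs().items()})
E
```

```text
pics
scene 48.204243019454644 318.25979816842556 205.15751634556383 [[0.701, -0.446, 0.557, -0.083], [-0.713, -0.45, 0.537, -0.854], [0.011, -0.773, -0.634, 0.842], [0.0, 0.0, 0.0, 1.0]]
top 47.89471235159568 323.37359346653363 200.08490527485483 [[-0.008, -0.98, 0.197, 0.367], [-1.0, 0.007, -0.008, -0.282], [0.007, -0.197, -0.98, 1.008], [0.0, 0.0, 0.0, 1.0]]
{'time': 0.1, 'q': [-1.436, 0.528, 1.434, 0.0, 1.181, -0.179], 'joint_velocities': [-0.001, -0.001, -0.005, -0.001, 0.001, -0.002], 'joint_torque': [-0.0, -44.099, -17.715, 0.063, 0.053, -0.0], 'position': [0.192, -0.594, 0.236], 'tool_rot': [0.988, 0.156, 0.0, -0.001], 'ft_force': [-0.224, 0.479, -0.263], 'moment': [-0.017, -0.038, 0.015], 'grip_force': 0.0, 'grip_width': 0.087}
```

View pics/scene0.png

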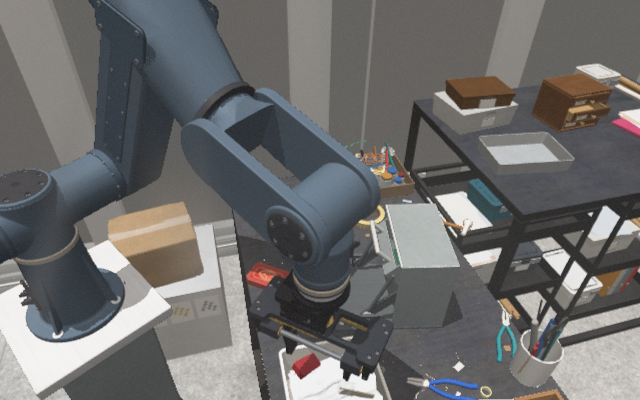

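View pics/top0.png

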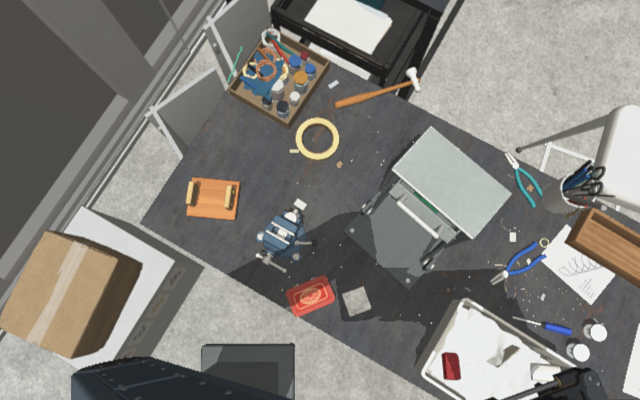

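The top view shows the hood roof corners near (431,127), (512,188), (466,240) and (390,172). The bar handle runs from about (398,204) to (437,236). The cradle is at (213,199), the vice at (285,232), the tape at (317,139), the tin at (309,296) and the steel block at (356,302). Next I'll segment and enlarge.

```bash
python3 - <<'E'
from h import *
c=cam('top');f=c['frame'];hsv=cv2.cvtColor(f,cv2.COLOR_RGB2HSV)
a=cv2.resize(f[110:300,330:530],None,fx=3,fy=3,interpolation=cv2.INTER_CUBIC)
b=cv2.resize(f[170:230,178:248],None,fx=2.8,fy=2.8,interpolation=cv2.INTER_CUBIC)
im=np.zeros((570,800,3),np.uint8);im[:,:600]=a;im[:b.shape[0],602:602+b.shape[1]]=b
cv2.imwrite('pics/crop1.png',im[:,:,::-1])
def blob(m,seed):
    n,l,s,ce=cv2.connectedComponentsWithStats(cv2.morphologyEx(m.astype(np.uint8),cv2.MORPH_OPEN,np.ones((3,3))))
    i=l[seed[1],seed[0]];cnt=cv2.findContours((l==i).astype(np.uint8),0,2)[0][0];r=cv2.minAreaRect(cnt);return r,cv2.boxPoints(r),s[i]
for seed in[(431,180),(213,200)]: print(seed,f[seed[1],seed[0]],hsv[seed[1],seed[0]])
roof=(f.max(2)>120)&(hsv[...,1]<50)
r=blob(roof,(440,170));print('roof',r[0],r[2]);P=np.array([onz(c,p,.2) for p in r[1]]);print(P.round(4))
print(np.linalg.norm(P-np.roll(P,1,0),axis=1))
w=(hsv[...,0]<25)&(hsv[...,1]>110)&(f[...,0]>110)
r=blob(w,(213,200));print('cradle',r[0],r[2]);P=np.array([onz(c,p,.014) for p in r[1]]);print(P.round(4),P.mean(0))
print(np.linalg.norm(P-np.roll(P,1,0),axis=1))
for n,p,z in[('tape',(317,139),.01),('vice',(285,232),.05),('tin',(309,296),.02),('steel',(356,302),.018)]:print(n,onz(c,p,z).round(3))
E
```

```text
(431, 180) [184 191 186] [ 69   9 191]
(213, 200) [233 168 108] [ 14 137 233]
roof ((425.8860778808594, 211.08387756347656), (108.5274658203125, 139.23208618164062), 40.39990234375) [  371   126   140   149 10330]
[[ 0.4765 -0.3178  0.2   ]
 [ 0.678  -0.4924  0.2   ]
 [ 0.5403 -0.6373  0.2   ]
 [ 0.3511 -0.4611  0.2   ]]
[0.19035689 0.26660863 0.19991101 0.25862247]
cradle ((212.78713989257812, 198.12872314453125), (49.552852630615234, 39.50297546386719), 5.710593223571777) [ 187  177   53   43 1541]
[[ 0.5347  0.0158  0.014 ]
 [ 0.6252  0.0115  0.014 ]
 [ 0.6129 -0.1007  0.014 ]
 [ 0.5228 -0.0945  0.014 ]] [ 0.5739084  -0.04195853  0.014     ]
[0.11089492 0.09054969 0.1128742  0.09031781]
tape [ 0.713 -0.277  0.01 ]
vice [ 0.491 -0.208  0.05 ]
tin [ 0.356 -0.258  0.02 ]
steel [ 0.343 -0.359  0.018]
```

View pics/crop1.png

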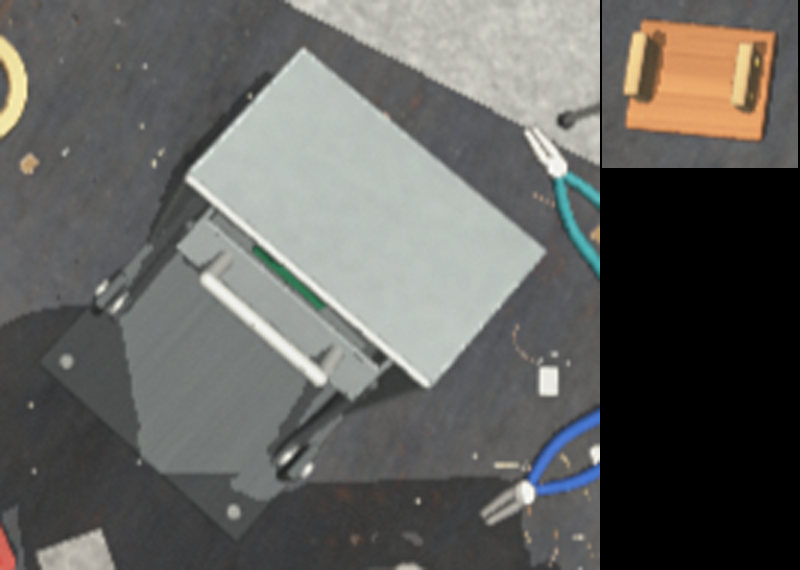

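The crop shows:
- **Roof corners:** (304,48), (546,252), (429,387) and (186,178).
- **Bar:** (206,278) to (320,380).
- **Base plate front corners:** (42,358) and (238,540).
- **Cradle base corners:** (642,20), (775,33), (763,140) and (627,128).
- **Block:** green, just showing under the roof edge.

```bash
cat >> h.py <<'E'
def fit2(src,dst):
    src=np.array(src,float);dst=np.array(dst)[:,:2];a=src-src.mean(0);b=dst-dst.mean(0)
    th=np.arctan2((a[:,0]*b[:,1]-a[:,1]*b[:,0]).sum(),(a*b).sum());r=np.array([[np.cos(th),-np.sin(th)],[np.sin(th),np.cos(th)]])
    t=dst.mean(0)-r@src.mean(0);return th,t,(src@r.T+t-dst)
E
python3 - <<'E'
from h import *
c=cam('top')
A=lambda p:(p[0]/3+330-.33,p[1]/3+110-.33)
B=lambda p:((p[0]-602)/2.8+178-.3,p[1]/2.8+170-.3)
roof=[onz(c,A(p),.2) for p in[(304,48),(546,252),(429,387),(186,178)]]
bar=[onz(c,A(p),.193+.004) for p in[(206,278),(320,380)]]
base=[onz(c,A(p),.004) for p in[(42,358),(238,540)]]
print(np.round(base,3).tolist(),np.round(bar,3).tolist())
# stand: +x rear, y left when facing... rear direction points image up-right
src=[(.168,.098),(.168,-.098),(.053,-.098),(.053,.098),(.014,.045),(.014,-.045),(-.07,.098),(-.07,-.098)]
th,t,res=fit2(src,roof+bar+base);print('stand',th,t,res.round(4).tolist())
th,t,res=fit2(src[:4],roof);print('roof only',th,t,np.abs(res).max())
cr=[onz(c,B(p),.014) for p in[(642,20),(775,33),(763,140),(627,128)]]
th,t,res=fit2([(.045,.055),(.045,-.055),(-.045,-.055),(-.045,.055)],cr);print('cradle',th,t,res.round(4).tolist())
E
```

```text
[[0.503, -0.336, 0.004], [0.368, -0.477, 0.004]] [[0.525, -0.427, 0.197], [0.462, -0.493, 0.197]]
stand -0.7530227457414528 [ 0.48426002 -0.45155113] [[0.0014, -0.0004], [0.0003, -0.0019], [-0.0011, -0.0014], [0.0021, 0.0003], [-0.0, -0.0013], [0.0016, -0.0007], [-0.0025, 0.0037], [-0.0018, 0.0015]]
roof only -0.7509478491501171 [ 0.48342928 -0.45089142] 0.00169888196237733
cradle -0.09382759448503238 [ 0.57334801 -0.04320286] [[0.0001, 0.0002], [0.0014, -0.0013], [-0.0007, 0.0001], [-0.0008, 0.001]]
```

```bash
cat >> h.py <<'E'
ST=np.array([.4843,-.4515]);SY=-.753;SX=np.array([np.cos(SY),np.sin(SY)]);SYV=np.array([-np.sin(SY),np.cos(SY)])
def stand(x,y,z): return np.r_[ST+x*SX+y*SYV,z]
def state():
    o=robot.get_obs();M=R.from_quat(o['tool_rot']).as_matrix()
    a=np.arctan2(M[1,0],M[0,0]);print('t',round(o['time'],2),'pos',np.round(o['position'],4),'yaw',round(a,3),'tz',M[:,2].round(3),'F',np.round(o['ft_force'],1),'w',round(o['grip_width'],4),'gf',o['grip_force'],'q6',round(o['q'][5],2));return o,M,a
def delta(P,o,M): return (M.T@(np.array(P)-o['position'])*100).round(2)
def turn(a,target): return -np.degrees((target-a+np.pi/2)%np.pi-np.pi/2)
E
```

Emit:
move_arm(commands=[{"hand": 3.0, "travel": [0, 0, -0.6], "twist": [0, 0, -5.8]}, {"hand": 3.0, "travel": [0, 0, -0.6], "twist": [0, 0, -5.8]}, {"hand": 3.0, "travel": [0, 0, -0.6], "twist": [0, 0, -5.8]}, {"hand": 3.0, "travel": [0, 0, -0.6], "twist": [0, 0, -5.8]}, {"hand": 3.0, "travel": [0, 0, -0.6], "twist": [0, 0, -5.8]}])

```text
time: 0.62
position: [0.1923, -0.5944, 0.2665]
tool_rot: [0.916, 0.4, 0.0, -0.0]
ft_force: [0.3, -0.1, -0.2]
grip_width: 0.0617
grip_force: 0.0
```

Emit:
move_arm(commands=[{"hand": 3.0, "travel": [3.4, 1.4, 0], "twist": [0, 0, 0]}, {"hand": 3.0, "travel": [3.4, 1.4, 0], "twist": [0, 0, 0]}, {"hand": 3.0, "travel": [3.4, 1.4, 0], "twist": [0, 0, 0]}, {"hand": 3.0, "travel": [3.4, 1.4, 0], "twist": [0, 0, 0]}, {"hand": 3.0, "travel": [3.4, 1.4, 0], "twist": [0, 0, 0]}])

```text
time: 1.03
position: [0.3608, -0.5173, 0.2664]
tool_rot: [0.917, 0.398, -0.0, -0.0]
ft_force: [-0.1, -0.8, -0.1]
grip_width: 0.0323
grip_force: 0.0
```

Emit:
move_arm(commands=[{"hand": 3.0, "travel": [3.3, 1.4, 0], "twist": [0, 0, 0]}, {"hand": 3.0, "travel": [3.3, 1.4, 0], "twist": [0, 0, 0]}, {"hand": 3.0, "travel": [3.3, 1.4, 0], "twist": [0, 0, 0]}, {"hand": 3.0, "travel": [3.3, 1.4, 0], "twist": [0, 0, 0]}, {"hand": 3.0, "travel": [0, 0, 0], "twist": [0, 0, 0]}])

```text
time: 1.45
position: [0.4965, -0.4563, 0.2662]
tool_rot: [0.916, 0.401, 0.002, 0.0]
ft_force: [-0.2, -0.5, 0.0]
grip_width: 0.0301
grip_force: 0.0
```

```bash
python3 - <<'E'
from h import *
o,M,a=state();print(turn(a,.818),delta(stand(.014,0,.27),o,M))
c=cam('wrist','wrist1.png');print(proj(c,stand(.014,.045,.193),o),proj(c,stand(.014,-.045,.193),o))
E
```

```text
t 1.45 pos [ 0.4965 -0.4563  0.2662] yaw 0.825 tz [ 0.004  0.002 -1.   ] F [-0.2 -0.5  0. ] w 0.0301 gf 0.0 q6 -0.17
0.40486053607139155 [-0.49  0.18 -0.38]
[315.65165724 161.7777418 ] [314.71024923 272.56220295]
```

View pics/wrist1.png

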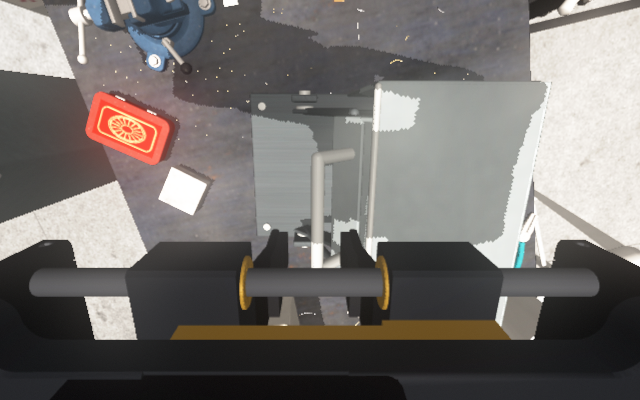

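The wrist view shows the bar running down column 318 between the jaws (at 275 and 350), about 2 mm behind the prediction. I'll descend over it.

Emit:
move_arm(commands=[{"hand": 3.0, "travel": [-0.4, 0.3, 1.6], "twist": [0, 0, 0.4]}, {"hand": 3.0, "travel": [0, 0, 2.0], "twist": [0, 0, 0]}, {"hand": 3.0, "travel": [0, 0, 2.0], "twist": [0, 0, 0]}, {"hand": 3.0, "travel": [0, 0, 2.1], "twist": [0, 0, 0]}, {"hand": 1.5, "travel": [0, 0, 0], "twist": [0, 0, 0]}])

```text
time: 1.92
position: [0.4868, -0.4632, 0.1846]
tool_rot: [0.919, 0.394, -0.002, -0.005]
ft_force: [-1.2, 0.8, 0.3]
grip_width: 0.0274
grip_force: 0.0
```

Emit:
move_arm(commands=[{"hand": 1.4, "travel": [0, 0, 0], "twist": [0, 0, 0]}, {"hand": 1.4, "travel": [0, 0, 0], "twist": [0, 0, 0]}, {"hand": 1.4, "travel": [0, 0, 0], "twist": [0, 0, 0]}])

```text
time: 2.17
position: [0.4904, -0.4663, 0.1914]
tool_rot: [0.919, 0.395, 0.0, 0.002]
ft_force: [0.6, -0.6, -0.0]
grip_width: 0.0158
grip_force: 0.0
```

```bash
python3 - <<'E'
from h import *
o,M,a=state();print(turn(a,.818),delta(stand(.016,0,.188),o,M))
p=np.arctan2(.163,.014)
prev=None
for k in range(12):
    t=p+.785*k/11; P=np.array([.163*np.cos(t),.163*np.sin(t)])
    if prev is not None: print(k,((P-prev)*100).round(2),end=' ')
    prev=P
E
```

```text
t 2.17 pos [ 0.4904 -0.4663  0.1914] yaw 0.811 tz [ 0.002 -0.003 -1.   ] F [ 0.6 -0.6 -0. ] w 0.0158 gf 0.0 q6 -0.17
-0.37346459786897457 [0.66 0.14 0.34]
1 [-1.16  0.06] 2 [-1.16 -0.02] 3 [-1.16 -0.11] 4 [-1.15 -0.19] 5 [-1.13 -0.27] 6 [-1.11 -0.35] 7 [-1.08 -0.43] 8 [-1.05 -0.51] 9 [-1.01 -0.58] 10 [-0.96 -0.65] 11 [-0.92 -0.72]
```

Emit:
move_arm(commands=[{"hand": 1.4, "travel": [0, -0.5, 0.2], "twist": [0, 0, 0]}, {"hand": 1.4, "travel": [0, -0.6, 0], "twist": [0, 0, 0]}, {"hand": 1.4, "travel": [0, -0.6, 0], "twist": [0, 0, 0]}, {"hand": 1.4, "travel": [0, -0.6, 0.05], "twist": [0, 0, 0]}, {"hand": 1.4, "travel": [0, -0.6, 0.05], "twist": [0, 0, 0]}])

```text
time: 2.58
position: [0.4691, -0.4453, 0.1875]
tool_rot: [0.919, 0.395, 0.0, 0.001]
ft_force: [2.2, -1.6, 2.1]
grip_width: 0.0142
grip_force: 1.8
```

Emit:
move_arm(commands=[{"hand": 1.4, "travel": [0, -0.6, 0.1], "twist": [0, 0, 0]}, {"hand": 1.4, "travel": [0, -0.6, 0.1], "twist": [0, 0, 0]}, {"hand": 1.4, "travel": [0, -0.6, 0.1], "twist": [0, 0, 0]}, {"hand": 1.4, "travel": [0, -0.6, 0.15], "twist": [0, 0, 0]}, {"hand": 1.4, "travel": [0, -0.6, 0.15], "twist": [0, 0, 0]}])

```text
time: 3.0
position: [0.4466, -0.4237, 0.1801]
tool_rot: [0.919, 0.395, -0.0, -0.0]
ft_force: [1.3, -2.0, 1.6]
grip_width: 0.014
grip_force: 1.4
```

```bash
python3 - <<'E'
from h import *
o,M,a=state();print((o['position'][:2]-ST)@SX,(o['position'][:2]-ST)@SYV,turn(a,.818))
c=cam('wrist','wrist2.png')
E
```

```text
t 3.0 pos [ 0.4466 -0.4237  0.1801] yaw 0.812 tz [-0.001  0.001 -1.   ] F [ 1.3 -2.   1.6] w 0.014 gf 1.3844947284087539 q6 -0.18
-0.04648605772674166 -0.005511218534425849 -0.34186891779682405
```

View pics/wrist2.png

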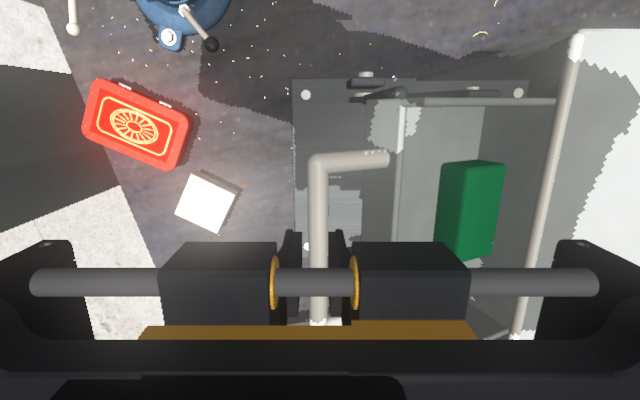

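The bar is held at column 318 and the bin is about halfway over. The green block sits against the back wall at about (470,210).

Emit:
move_arm(commands=[{"hand": 1.4, "travel": [0, -0.6, 0.2], "twist": [0, 0, 0]}, {"hand": 1.4, "travel": [0, -0.6, 0.2], "twist": [0, 0, 0]}, {"hand": 1.4, "travel": [0, -0.6, 0.25], "twist": [0, 0, 0]}, {"hand": 1.4, "travel": [0, -0.6, 0.25], "twist": [0, 0, 0]}, {"hand": 1.4, "travel": [0, -0.6, 0.3], "twist": [0, 0, 0]}])

```text
time: 3.47
position: [0.4249, -0.4033, 0.1682]
tool_rot: [0.919, 0.395, -0.0, -0.0]
ft_force: [1.4, -2.1, 1.5]
grip_width: 0.0139
grip_force: 1.2
```

Emit:
move_arm(commands=[{"hand": 1.4, "travel": [0, -0.6, 0.3], "twist": [0, 0, 0]}, {"hand": 1.4, "travel": [0, -0.55, 0.35], "twist": [0, 0, 0]}, {"hand": 1.4, "travel": [0, -0.5, 0.35], "twist": [0, 0, 0]}, {"hand": 1.4, "travel": [0, -0.5, 0.35], "twist": [0, 0, 0]}, {"hand": 1.4, "travel": [0, -0.5, 0.35], "twist": [0, 0, 0]}])

```text
time: 3.88
position: [0.4058, -0.3851, 0.1511]
tool_rot: [0.919, 0.395, -0.0, -0.0]
ft_force: [1.1, -1.5, 0.6]
grip_width: 0.0138
grip_force: 1.1
```

Emit:
move_arm(commands=[{"hand": 1.4, "travel": [0, -0.4, 0.3], "twist": [0, 0, 0]}, {"hand": 1.4, "travel": [0, -0.3, 0], "twist": [0, 0, 0]}, {"hand": 1.4, "travel": [0, 0, 0], "twist": [0, 0, 0]}])

```text
time: 4.13
position: [0.4029, -0.3825, 0.1483]
tool_rot: [0.919, 0.395, 0.001, 0.003]
ft_force: [6.6, -5.2, -4.3]
grip_width: 0.014
grip_force: 3.8
```

```bash
python3 - <<'E'
from h import *
o,M,a=state();print((o['position'][:2]-ST)@SX,(o['position'][:2]-ST)@SYV,turn(a,.818))
E
```

```text
t 4.13 pos [ 0.4029 -0.3825  0.1483] yaw 0.811 tz [ 0.005 -0.004 -1.   ] F [ 6.6 -5.2 -4.3] w 0.014 gf 3.768755402415991 q6 -0.2
-0.10655739956304866 -0.005316042805904399 -0.39161595410353156
```

The force rose, so the bin is at its stop. I'll release, lift and look.

Emit:
move_arm(commands=[{"hand": 2.2, "travel": [0, 0.3, 0], "twist": [0, 0, 0]}, {"hand": 2.2, "travel": [0, 0, 0], "twist": [0, 0, 0]}, {"hand": 2.2, "travel": [0, 0, -2], "twist": [0, 0, 0]}, {"hand": 2.2, "travel": [0, 0, -4], "twist": [0, 0, 0]}, {"hand": 5, "travel": [0, 0, -4], "twist": [0, 0, 0]}])

```text
time: 4.55
position: [0.4016, -0.3806, 0.2474]
tool_rot: [0.919, 0.395, -0.001, -0.004]
ft_force: [0.8, -0.7, 0.6]
grip_width: 0.0244
grip_force: 0.0
```

Emit:
move_arm(commands=[{"hand": 8.7, "travel": [0, 0, -4], "twist": [0, 0, 0]}, {"hand": 8.7, "travel": [0, 0, -2], "twist": [0, 0, 0]}, {"hand": 8.7, "travel": [0, 0, 0], "twist": [0, 0, 0]}])

```text
time: 4.8
position: [0.4044, -0.3842, 0.3138]
tool_rot: [0.919, 0.395, 0.001, 0.004]
ft_force: [0.1, -0.8, 0.4]
grip_width: 0.041
grip_force: 0.0
```

```bash
python3 - <<'E'
from h import *
o,M,a=state();c=cam('wrist','wrist3.png');t=cam('top')
print('pred block centre wrist',proj(c,stand(.003,0,.162),o),'bar',proj(c,stand(-.105,0,.155),o))
for n,k,oo in(('w',c,o),('t',t,None)):
    h=cv2.cvtColor(k['frame'],cv2.COLOR_RGB2HSV);m=((h[...,0]>60)&(h[...,0]<85)&(h[...,1]>130)&(h[...,2]>50)).astype(np.uint8)
    cnt=max(cv2.findContours(m,0,2)[0],key=cv2.contourArea);r=cv2.minAreaRect(cnt);print(n,r,cv2.contourArea(cnt))
    P=onz(k,r[0],.162,oo);print(P,(P[:2]-ST)@SX,(P[:2]-ST)@SYV)
E
```

```text
t 4.8 pos [ 0.4044 -0.3842  0.3138] yaw 0.812 tz [ 0.005 -0.007 -1.   ] F [ 0.1 -0.8  0.4] w 0.041 gf 0.0 q6 -0.2
pred block centre wrist [418.77960692 181.17255378] bar [311.0920728  180.41091156]
w ((419.3082275390625, 177.18707275390625), (31.93303680419922, 50.93507766723633), 5.90614128112793) 1133.0
[ 0.48939926 -0.45067436  0.162     ] 0.0031560315649780124 0.0040894557224128774Traceback (most recent call last):
  File "<stdin>", line 6, in <module>
ValueError: max() iterable argument is empty
```

View pics/wrist3.png

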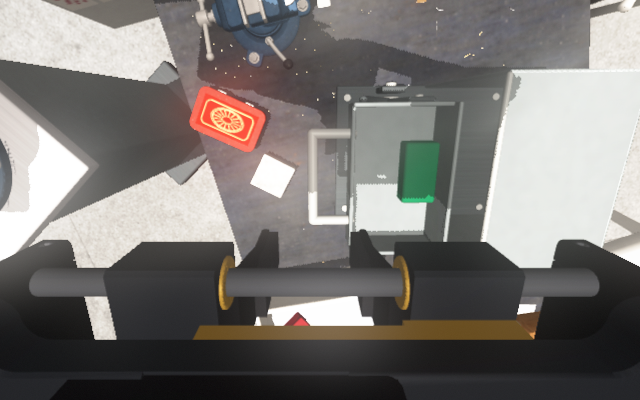

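The block's top is at about (401–438, 141–203) in the wrist view, against the back wall (column ~440). The bin is fully forward. I'll turn the tool by 90° and move over the block.

Emit:
move_arm(commands=[{"hand": 7.8, "travel": [0, 0, 0], "twist": [0, 0, 6.9]}, {"hand": 7.8, "travel": [0, 0, 0], "twist": [0, 0, 6.9]}, {"hand": 7.8, "travel": [0, 0, 0], "twist": [0, 0, 6.9]}, {"hand": 7.8, "travel": [0, 0, 0], "twist": [0, 0, 6.9]}, {"hand": 7.8, "travel": [0, 0, 0], "twist": [0, 0, 6.9]}])

```text
time: 5.32
position: [0.4021, -0.3811, 0.3055]
tool_rot: [0.995, 0.102, -0.002, -0.003]
ft_force: [-0.1, 0.0, -0.0]
grip_width: 0.0762
grip_force: 0.0
```

Emit:
move_arm(commands=[{"hand": 7.8, "travel": [0, 0, 0], "twist": [0, 0, 6.9]}, {"hand": 7.8, "travel": [0, 0, 0], "twist": [0, 0, 6.9]}, {"hand": 7.8, "travel": [0, 0, 0], "twist": [0, 0, 6.9]}, {"hand": 7.8, "travel": [0, 0, 0], "twist": [0, 0, 6.9]}, {"hand": 7.8, "travel": [0, 0, 0], "twist": [0, 0, 6.9]}])

```text
time: 5.73
position: [0.4021, -0.3811, 0.3054]
tool_rot: [0.98, -0.198, -0.003, -0.003]
ft_force: [-0.5, -0.5, -0.3]
grip_width: 0.0777
grip_force: 0.0
```

Emit:
move_arm(commands=[{"hand": 7.8, "travel": [0, 0, 0], "twist": [0, 0, 6.9]}, {"hand": 7.8, "travel": [0, 0, 0], "twist": [0, 0, 6.9]}, {"hand": 7.8, "travel": [0, 0, 0], "twist": [0, 0, 6.9]}, {"hand": 7.8, "travel": [0, 0, 0], "twist": [0, 0, 0]}, {"hand": 7.8, "travel": [0, 0, 0], "twist": [0, 0, 0]}])

```text
time: 6.15
position: [0.4025, -0.3816, 0.3063]
tool_rot: [0.93, -0.367, -0.002, -0.001]
ft_force: [0.8, 0.6, 0.7]
grip_width: 0.0781
grip_force: 0.0
```

```bash
cat >> h.py <<'E'
def green(k,oo,z):
    h=cv2.cvtColor(k['frame'],cv2.COLOR_RGB2HSV);m=((h[...,0]>55)&(h[...,0]<95)&(h[...,1]>110)&(h[...,2]>30)).astype(np.uint8)
    m=cv2.morphologyEx(m,cv2.MORPH_CLOSE,np.ones((3,3)));cnt=max(cv2.findContours(m,0,2)[0],key=cv2.contourArea);r=cv2.minAreaRect(cnt)
    B=np.array([onz(k,p,z,oo) for p in cv2.boxPoints(r)]);e=B[1]-B[0];f=B[2]-B[1]
    l,s=(e,f) if np.linalg.norm(e)>np.linalg.norm(f) else (f,e)
    P=B.mean(0);print('px',np.round(r[0],1),'P',P.round(4),'LxW',np.linalg.norm(l).round(4),np.linalg.norm(s).round(4),'len yaw',np.arctan2(l[1],l[0]).round(3),'stand',((P[:2]-ST)@SX).round(4),((P[:2]-ST)@SYV).round(4));return P,l
E
python3 - <<'E'
from h import *
o,M,a=state();print(turn(a,-.753),delta(stand(.003,.005,.30),o,M),o['q'].round(2) if hasattr(o['q'],'round') else o['q'])
c=cam('wrist');t=cam('top')
try:green(c,o,.162)
except Exception as e:print(e)
try:green(t,None,.162)
except Exception as e:print(e)
E
```

```text
t 6.15 pos [ 0.4025 -0.3816  0.3063] yaw -0.751 tz [-0.003  0.004 -1.   ] F [0.8 0.6 0.7] w 0.0781 gf 0.0 q6 1.36
0.14207135507791308 [11.06 -0.97  0.57] [-0.96  0.36  1.52 -0.    1.27  1.36]
px [300.5  66. ] P [ 0.4924 -0.4486  0.162 ] LxW 0.0595 0.0325 len yaw -2.322 stand 0.0039 0.0077
px [528.1 185.9] P [ 0.563  -0.6858  0.162 ] LxW 0.078 0.0359 len yaw -2.641 stand 0.2177 -0.1172
```

Emit:
move_arm(commands=[{"hand": 7.8, "travel": [3.7, -0.4, 0], "twist": [0, 0, 0]}, {"hand": 7.8, "travel": [3.7, -0.4, 0], "twist": [0, 0, 0]}, {"hand": 7.8, "travel": [3.7, -0.4, 1.5], "twist": [0, 0, 0]}, {"hand": 7.8, "travel": [0, 0, 3.0], "twist": [0, 0, 0]}, {"hand": 7.8, "travel": [0, 0, 2.0], "twist": [0, 0, 0]}])

```text
time: 6.67
position: [0.4936, -0.4508, 0.2408]
tool_rot: [0.93, -0.367, -0.0, -0.0]
ft_force: [0.1, 0.7, -0.8]
grip_width: 0.0781
grip_force: 0.0
```

Emit:
move_arm(commands=[{"hand": 7.8, "travel": [0, 0, 0], "twist": [0, 0, 0]}, {"hand": 7.8, "travel": [0, 0, 0], "twist": [0, 0, 0]}])

```text
time: 6.83
position: [0.4919, -0.4492, 0.2417]
tool_rot: [0.93, -0.367, -0.002, -0.001]
ft_force: [0.7, -0.3, -0.5]
grip_width: 0.0782
grip_force: 0.0
```

```bash
python3 - <<'E'
from h import *
o,M,a=state();print(turn(a,-.751),delta(stand(.0035,.0075,.157),o,M))
c=cam('wrist','w4.png')
E
```

```text
t 6.83 pos [ 0.4919 -0.4492  0.2417] yaw -0.752 tz [-0.003  0.004 -1.   ] F [ 0.7 -0.3 -0.5] w 0.0782 gf 0.0 q6 1.42
-0.08463667008547453 [-0.   -0.06  8.47]
```

View pics/w4.png

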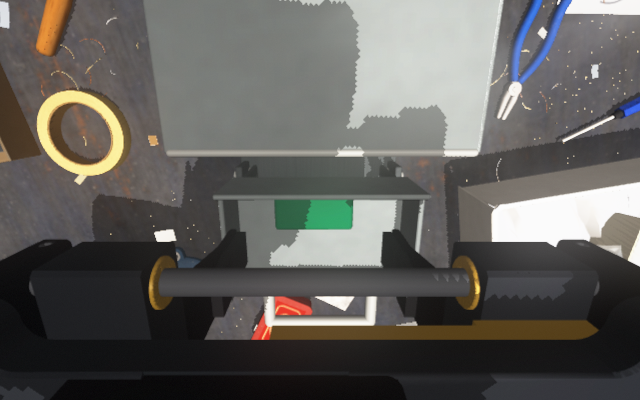

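The block (275–353, row 215) is centred between the jaws (240 and 388), and the fingers clear the bin walls at 225 and 422. I'll descend and grip.

Emit:
move_arm(commands=[{"hand": 7.8, "travel": [0, 0, 2.5], "twist": [0, 0, 0]}, {"hand": 7.8, "travel": [0, 0, 2.5], "twist": [0, 0, 0]}, {"hand": 7.8, "travel": [0, 0, 1.5], "twist": [0, 0, 0]}, {"hand": 7.8, "travel": [0, 0, 1.0], "twist": [0, 0, 0]}, {"hand": 7.8, "travel": [0, 0, 0.7], "twist": [0, 0, 0]}])

```text
time: 7.3
position: [0.4928, -0.4506, 0.1624]
tool_rot: [0.93, -0.368, 0.001, 0.0]
ft_force: [0.0, -0.2, 0.3]
grip_width: 0.0779
grip_force: 0.0
```

Emit:
move_arm(commands=[{"hand": 7.8, "travel": [0, 0, 0], "twist": [0, 0, 0]}, {"hand": 7.8, "travel": [0, 0, 0.1], "twist": [0, 0, 0]}, {"hand": 6.8, "travel": [0, 0, 0], "twist": [0, 0, 0]}, {"hand": 6.0, "travel": [0, 0, 0], "twist": [0, 0, 0]}, {"hand": 5.5, "travel": [0, 0, 0], "twist": [0, 0, 0]}], force=20)

```text
time: 7.72
position: [0.4929, -0.4505, 0.1616]
tool_rot: [0.93, -0.368, 0.001, 0.0]
ft_force: [-0.2, -0.1, 0.0]
grip_width: 0.0655
grip_force: 0.0
```

Emit:
move_arm(commands=[{"hand": 5.5, "travel": [0, 0, 0], "twist": [0, 0, 0]}, {"hand": 5.5, "travel": [0, 0, 0], "twist": [0, 0, 0]}, {"hand": 5.5, "travel": [0, 0, 0], "twist": [0, 0, 0]}])

```text
time: 7.97
position: [0.4929, -0.4504, 0.1614]
tool_rot: [0.93, -0.368, 0.001, 0.0]
ft_force: [-0.1, 0.7, 4.0]
grip_width: 0.062
grip_force: 20.0
```

Emit:
move_arm(commands=[{"hand": 5.5, "travel": [0, 0, -1], "twist": [0, 0, 0]}, {"hand": 5.5, "travel": [0, 0, -3], "twist": [0, 0, 0]}, {"hand": 5.5, "travel": [0, 0, -4], "twist": [0, 0, 0]}, {"hand": 5.5, "travel": [0, 0, -4], "twist": [0, 0, 0]}, {"hand": 5.5, "travel": [0, 0, -2], "twist": [0, 0, 0]}], force=25)

```text
time: 8.38
position: [0.4937, -0.4515, 0.3063]
tool_rot: [0.93, -0.368, 0.003, 0.002]
ft_force: [1.0, -0.5, 0.2]
grip_width: 0.0616
grip_force: 25.0
```

Emit:
move_arm(commands=[{"hand": 5.5, "travel": [0, 0, 0], "twist": [0, 0, -6.3]}, {"hand": 5.5, "travel": [0, 0, 0], "twist": [0, 0, -6.3]}, {"hand": 5.5, "travel": [0, 0, 0], "twist": [0, 0, -6.3]}, {"hand": 5.5, "travel": [0, 0, 0], "twist": [0, 0, -6.3]}, {"hand": 5.5, "travel": [0, 0, 0], "twist": [0, 0, -6.3]}])

```text
time: 8.8
position: [0.4922, -0.4497, 0.3005]
tool_rot: [0.995, -0.099, -0.0, -0.0]
ft_force: [-1.1, 0.0, -0.7]
grip_width: 0.0615
grip_force: 25.0
```

Emit:
move_arm(commands=[{"hand": 5.5, "travel": [0, 0, 0], "twist": [0, 0, -6.3]}, {"hand": 5.5, "travel": [0, 0, 0], "twist": [0, 0, 0]}])

```text
time: 8.97
position: [0.4922, -0.4497, 0.3004]
tool_rot: [0.999, -0.046, -0.0, -0.0]
ft_force: [0.2, -0.8, -1.1]
grip_width: 0.0617
grip_force: 25.0
```

```bash
python3 - <<'E'
from h import *
o,M,a=state();print(turn(a,-.094),delta([.66,-.165,.28],o,M))
E
```

```text
t 8.97 pos [ 0.4922 -0.4497  0.3004] yaw -0.092 tz [-0.001  0.001 -1.   ] F [ 0.2 -0.8 -1.1] w 0.0617 gf 24.997566640377045 q6 0.76
0.111072462376758 [ 14.09 -29.89   2.06]
```

Emit:
move_arm(commands=[{"hand": 5.5, "travel": [1.4, -3, 0], "twist": [0, 0, 0]}, {"hand": 5.5, "travel": [1.6, -3.4, 0], "twist": [0, 0, 0]}, {"hand": 5.5, "travel": [1.6, -3.4, 0], "twist": [0, 0, 0]}, {"hand": 5.5, "travel": [1.6, -3.4, 0], "twist": [0, 0, 0]}, {"hand": 5.5, "travel": [1.6, -3.4, 0], "twist": [0, 0, 0]}])

```text
time: 9.38
position: [0.5861, -0.2906, 0.3005]
tool_rot: [0.999, -0.049, -0.0, -0.0]
ft_force: [0.5, -0.3, -1.7]
grip_width: 0.0618
grip_force: 25.0
```

Emit:
move_arm(commands=[{"hand": 5.5, "travel": [1.6, -3.4, 0], "twist": [0, 0, 0]}, {"hand": 5.5, "travel": [1.6, -3.4, 0], "twist": [0, 0, 0]}, {"hand": 5.5, "travel": [1.6, -3.4, 0], "twist": [0, 0, 0]}, {"hand": 5.5, "travel": [1.5, -3.1, 0], "twist": [0, 0, 0]}, {"hand": 5.5, "travel": [0, 0, 0], "twist": [0, 0, 0]}])

```text
time: 9.8
position: [0.6636, -0.1587, 0.3005]
tool_rot: [0.999, -0.045, 0.001, -0.002]
ft_force: [-0.7, 0.1, -0.7]
grip_width: 0.0621
grip_force: 25.0
```

```bash
python3 - <<'E'
from h import *
o,M,a=state();print(turn(a,-.094),delta([.66,-.165,.04],o,M))
c=cam('scene','s5.png');
E
```

```text
t 9.8 pos [ 0.6636 -0.1587  0.3005] yaw -0.09 tz [ 0.002  0.004 -1.   ] F [-0.7  0.1 -0.7] w 0.0621 gf 25.000495612621307 q6 1.26
0.2283099616456864 [-0.34  0.77 26.04]
```

View pics/s5.png

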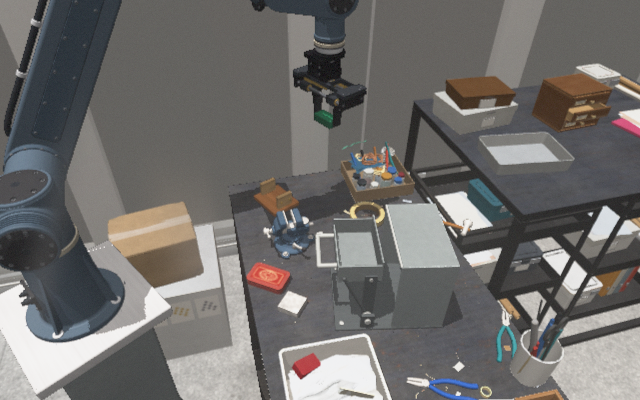

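The block is held at about (325,118), and the bin is forward. I'll lower it to the bench.

Emit:
move_arm(commands=[{"hand": 5.5, "travel": [-0.2, 0.6, 3], "twist": [0, 0, 0]}, {"hand": 5.5, "travel": [0, 0, 4], "twist": [0, 0, 0]}, {"hand": 5.5, "travel": [0, 0, 4], "twist": [0, 0, 0]}, {"hand": 5.5, "travel": [0, 0, 4], "twist": [0, 0, 0]}, {"hand": 5.5, "travel": [0, 0, 4], "twist": [0, 0, 0]}])

```text
time: 10.27
position: [0.6577, -0.1728, 0.1093]
tool_rot: [0.999, -0.049, 0.0, 0.0]
ft_force: [-0.1, -0.6, -0.1]
grip_width: 0.0618
grip_force: 25.0
```

Emit:
move_arm(commands=[{"hand": 5.5, "travel": [0, 0, 3], "twist": [0, 0, 0]}, {"hand": 5.5, "travel": [0, 0, 2], "twist": [0, 0, 0]}, {"hand": 5.5, "travel": [0, 0, 1], "twist": [0, 0, 0]}, {"hand": 5.5, "travel": [0, 0, 0.5], "twist": [0, 0, 0]}, {"hand": 5.5, "travel": [0, 0, 0], "twist": [0, 0, 0]}])

```text
time: 10.68
position: [0.658, -0.1722, 0.045]
tool_rot: [0.999, -0.048, -0.0, -0.0]
ft_force: [0.7, 0.3, -0.7]
grip_width: 0.0619
grip_force: 25.0
```

```bash
python3 - <<'E'
from h import *
o,M,a=state();print(turn(a,-.094),delta([.66,-.165,.0225],o,M))
E
```

```text
t 10.68 pos [ 0.658  -0.1722  0.045 ] yaw -0.096 tz [-0.001  0.    -1.   ] F [ 0.7  0.3 -0.7] w 0.0619 gf 24.9997740983963 q6 1.25
-0.08690577290759373 [ 0.13 -0.73  2.25]
```

Emit:
move_arm(commands=[{"hand": 5.5, "travel": [0, -0.4, 1.0], "twist": [0, 0, 0]}, {"hand": 5.5, "travel": [0, -0.3, 0.7], "twist": [0, 0, 0]}, {"hand": 5.5, "travel": [0, 0, 0.3], "twist": [0, 0, 0]}, {"hand": 5.5, "travel": [0, 0, 0.2], "twist": [0, 0, 0]}, {"hand": 5.5, "travel": [0, 0, 0], "twist": [0, 0, 0]}])

```text
time: 11.1
position: [0.659, -0.1641, 0.0235]
tool_rot: [0.999, -0.047, -0.0, 0.0]
ft_force: [-0.4, 0.3, -1.1]
grip_width: 0.0616
grip_force: 25.0
```

Emit:
move_arm(commands=[{"hand": 5.5, "travel": [0, 0, 0.1], "twist": [0, 0, 0]}, {"hand": 5.5, "travel": [0, 0, 0], "twist": [0, 0, 0]}])

```text
time: 11.27
position: [0.6593, -0.1645, 0.0228]
tool_rot: [0.999, -0.047, 0.0, 0.0]
ft_force: [0.8, 0.7, -1.4]
grip_width: 0.0615
grip_force: 25.0
```

Emit:
move_arm(commands=[{"hand": 5.5, "travel": [0, 0, 0.1], "twist": [0, 0, 0]}, {"hand": 5.5, "travel": [0, 0, 0.1], "twist": [0, 0, 0]}, {"hand": 5.5, "travel": [0, 0, 0], "twist": [0, 0, 0]}])

```text
time: 11.52
position: [0.6594, -0.1646, 0.0215]
tool_rot: [0.999, -0.047, 0.0, 0.0]
ft_force: [-1.2, 0.1, 2.9]
grip_width: 0.0615
grip_force: 25.0
```

Contact (Fz +2.9 N). I'll release, wait and lift.

Emit:
move_arm(commands=[{"hand": 7.6, "travel": [0, 0, 0], "twist": [0, 0, 0]}, {"hand": 7.6, "travel": [0, 0, 0], "twist": [0, 0, 0]}, {"hand": 7.6, "travel": [0, 0, 0], "twist": [0, 0, 0]}, {"hand": 7.6, "travel": [0, 0, 0], "twist": [0, 0, 0]}, {"hand": 7.6, "travel": [0, 0, -1], "twist": [0, 0, 0]}])

```text
time: 11.93
position: [0.6574, -0.1638, 0.0287]
tool_rot: [0.999, -0.047, -0.002, -0.001]
ft_force: [-0.7, 1.0, -1.4]
grip_width: 0.0753
grip_force: 0.0
```

Emit:
move_arm(commands=[{"hand": 7.6, "travel": [0, 0, -3], "twist": [0, 0, 0]}, {"hand": 7.6, "travel": [0, 0, -4], "twist": [0, 0, 0]}, {"hand": 7.6, "travel": [0, 0, -4], "twist": [0, 0, 0]}, {"hand": 7.0, "travel": [0, 0, -2], "twist": [0, 0, -6.9]}, {"hand": 6.5, "travel": [0, 0, 0], "twist": [0, 0, -6.9]}])

```text
time: 12.35
position: [0.663, -0.1659, 0.1684]
tool_rot: [0.997, 0.076, 0.006, 0.003]
ft_force: [0.4, -0.4, 0.2]
grip_width: 0.0695
grip_force: 0.0
```

Emit:
move_arm(commands=[{"hand": 6.5, "travel": [0, 0, 0], "twist": [0, 0, -6.9]}, {"hand": 6.5, "travel": [0, 0, 0], "twist": [0, 0, -6.9]}, {"hand": 6.5, "travel": [0, 0, 0], "twist": [0, 0, -6.9]}, {"hand": 6.5, "travel": [0, 0, 0], "twist": [0, 0, -6.9]}, {"hand": 6.5, "travel": [0, 0, 0], "twist": [0, 0, -6.9]}])

```text
time: 12.77
position: [0.6591, -0.1644, 0.1614]
tool_rot: [0.93, 0.369, 0.0, 0.0]
ft_force: [-0.0, 0.2, -0.5]
grip_width: 0.065
grip_force: 0.0
```

Emit:
move_arm(commands=[{"hand": 6.5, "travel": [0, 0, 0], "twist": [0, 0, -6.9]}, {"hand": 6.5, "travel": [0, 0, 0], "twist": [0, 0, -6.9]}, {"hand": 6.5, "travel": [0, 0, 0], "twist": [0, 0, -6.9]}, {"hand": 6.5, "travel": [0, 0, 0], "twist": [0, 0, -6.9]}, {"hand": 6.5, "travel": [0, 0, 0], "twist": [0, 0, -6.9]}])

```text
time: 13.18
position: [0.659, -0.1644, 0.1613]
tool_rot: [0.778, 0.628, 0.0, 0.0]
ft_force: [0.8, 0.2, 0.8]
grip_width: 0.0652
grip_force: 0.0
```

Emit:
move_arm(commands=[{"hand": 6.5, "travel": [0, 0, 0], "twist": [0, 0, -6.9]}, {"hand": 6.5, "travel": [0, 0, 0], "twist": [0, 0, 0]}, {"hand": 6.5, "travel": [0, 0, 0], "twist": [0, 0, 0]}])

```text
time: 13.43
position: [0.6591, -0.1644, 0.1611]
tool_rot: [0.742, 0.67, 0.0, 0.0]
ft_force: [0.3, 0.7, -0.0]
grip_width: 0.0651
grip_force: 0.0
```

```bash
python3 - <<'E'
from h import *
o,M,a=state();print(turn(a,1.477),delta([.66,-.165,.15],o,M))
c=cam('wrist','w6.png');print('pred',proj(c,[.6594,-.1646,.022],o))
green(c,o,.022)
E
```

```text
t 13.43 pos [ 0.6591 -0.1644  0.1611] yaw 1.469 tz [ 0. -0. -1.] F [ 0.3  0.7 -0. ] w 0.0651 gf 0.0 q6 -0.31
-0.4810482758548937 [-0.05  0.1   1.11]
pred [313.15643526 190.60014554]
px [311.5 188.5] P [ 0.6579 -0.1632  0.022 ] LxW 0.0609 0.0309 len yaw -1.66 stand -0.0704 0.3291
```

View pics/w6.png

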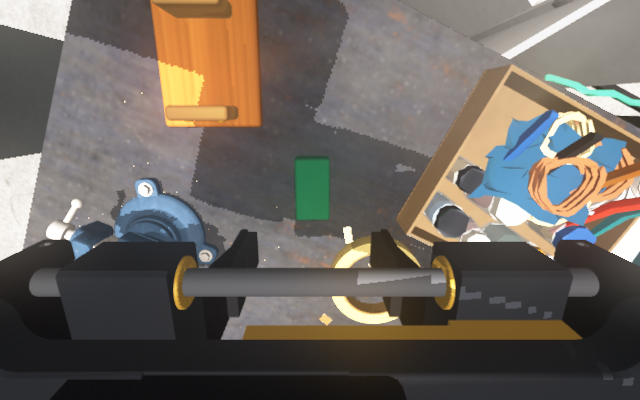

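The block lies flat at (312,188), aligned with the cradle (its length yaw matches). I'll descend and grip it across its width.

Emit:
move_arm(commands=[{"hand": 6.5, "travel": [0, 0, 3], "twist": [0, 0, -0.4]}, {"hand": 6.5, "travel": [0, 0, 4], "twist": [0, 0, 0]}, {"hand": 6.5, "travel": [0, 0, 3.5], "twist": [0, 0, 0]}, {"hand": 6.5, "travel": [0, 0, 2], "twist": [0, 0, 0]}, {"hand": 6.5, "travel": [0, 0, 1.2], "twist": [0, 0, 0]}])

```text
time: 13.9
position: [0.657, -0.1636, 0.0202]
tool_rot: [0.74, 0.673, -0.001, -0.003]
ft_force: [0.1, -0.4, -0.5]
grip_width: 0.065
grip_force: 0.0
```

Emit:
move_arm(commands=[{"hand": 6.5, "travel": [0, 0, 0.6], "twist": [0, 0, 0]}, {"hand": 6.5, "travel": [0, 0, 0], "twist": [0, 0, 0]}, {"hand": 5, "travel": [0, 0, 0], "twist": [0, 0, 0]}, {"hand": 4, "travel": [0, 0, 0], "twist": [0, 0, 0]}, {"hand": 3, "travel": [0, 0, 0], "twist": [0, 0, 0]}])

```text
time: 14.32
position: [0.6604, -0.1649, 0.0195]
tool_rot: [0.739, 0.674, 0.001, 0.002]
ft_force: [0.1, -0.2, -0.4]
grip_width: 0.0524
grip_force: 0.0
```

Emit:
move_arm(commands=[{"hand": 3, "travel": [0, 0, 0], "twist": [0, 0, 0]}, {"hand": 3, "travel": [0, 0, 0], "twist": [0, 0, 0]}, {"hand": 3, "travel": [0, 0, 0], "twist": [0, 0, 0]}])

```text
time: 14.57
position: [0.659, -0.1645, 0.0182]
tool_rot: [0.739, 0.674, -0.0, 0.0]
ft_force: [-0.6, 0.1, 1.6]
grip_width: 0.0343
grip_force: 0.4
```

```bash
python3 - <<'E'
from h import *
o,M,a=state()
E
```

```text
t 14.57 pos [ 0.659  -0.1645  0.0182] yaw 1.479 tz [ 0. -0. -1.] F [-0.6  0.1  1.6] w 0.0343 gf 0.4482802748680115 q6 -0.32
```

Emit:
move_arm(commands=[{"hand": 3, "travel": [0, 0, 0], "twist": [0, 0, 0]}, {"hand": 3, "travel": [0, 0, 0], "twist": [0, 0, 0]}, {"hand": 3, "travel": [0, 0, -1.5], "twist": [0, 0, 0]}, {"hand": 3, "travel": [0, 0, -4], "twist": [0, 0, 0]}, {"hand": 3, "travel": [0, 0, -4], "twist": [0, 0, 0]}])

```text
time: 14.98
position: [0.6573, -0.1636, 0.1116]
tool_rot: [0.739, 0.674, -0.001, -0.003]
ft_force: [0.6, -0.1, -1.5]
grip_width: 0.0337
grip_force: 25.0
```

Emit:
move_arm(commands=[{"hand": 3, "travel": [0, 0, -2.5], "twist": [0, 0, 0]}, {"hand": 3, "travel": [0, 0, 0], "twist": [0, 0, 0]}, {"hand": 3, "travel": [0, 0, 0], "twist": [0, 0, 0]}])

```text
time: 15.23
position: [0.6604, -0.1648, 0.1404]
tool_rot: [0.739, 0.674, 0.001, 0.002]
ft_force: [-0.1, 0.2, -1.9]
grip_width: 0.034
grip_force: 25.0
```

```bash
python3 - <<'E'
from h import *
o,M,a=state();c=cam('wrist')
h=cv2.cvtColor(c['frame'],cv2.COLOR_RGB2HSV);m=((h[...,0]<25)&(h[...,1]>110)&(c['frame'][...,0]>70)).astype(np.uint8);m[:,300:]=0
t=cam('top');k=cv2.cvtColor(t['frame'],cv2.COLOR_RGB2HSV);m=((k[...,0]<25)&(k[...,1]>110)&(t['frame'][...,0]>110)).astype(np.uint8)
n,l,s,ce=cv2.connectedComponentsWithStats(m);i=l[200,213];print(s[i],ce[i])
print(turn(a,1.477),delta([.5733,-.0432,.13],o,M))
cv2.imwrite('pics/w7.png',np.vstack([c['frame'][:220,100:500],cv2.resize(t['frame'][160:260,160:360],None,fx=2,fy=2)])[:,:,::-1])
E
```

```text
t 15.23 pos [ 0.6604 -0.1648  0.1404] yaw 1.479 tz [ 0.005 -0.002 -1.   ] F [-0.1  0.2 -1.9] w 0.034 gf 24.999782145023346 q6 -0.32
[ 187  179   53   41 1429] [213.72638209 199.83554934]
0.10128247193710228 [11.31 -9.79  0.97]
```

View pics/w7.png

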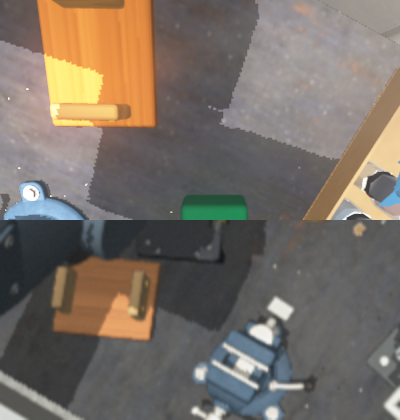

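Emit:
move_arm(commands=[{"hand": 3, "travel": [1.2, -2.4, 0], "twist": [0, 0, 0]}, {"hand": 3, "travel": [1.2, -2.4, 0], "twist": [0, 0, 0]}, {"hand": 3, "travel": [1.2, -2.4, 0], "twist": [0, 0, 0]}, {"hand": 3, "travel": [1.2, -2.4, 0], "twist": [0, 0, 0]}, {"hand": 3, "travel": [0, 0, 0], "twist": [0, 0, 0]}])

```text
time: 15.75
position: [0.5595, -0.1032, 0.1345]
tool_rot: [0.738, 0.674, -0.003, -0.007]
ft_force: [-1.6, -0.2, -1.4]
grip_width: 0.0338
grip_force: 25.0
```

Emit:
move_arm(commands=[{"hand": 3, "travel": [0, 0, 0], "twist": [0, 0, 0]}, {"hand": 3, "travel": [0, 0, 0], "twist": [0, 0, 0]}, {"hand": 3, "travel": [0, 0, 0], "twist": [0, 0, 0]}, {"hand": 3, "travel": [0, 0, 0], "twist": [0, 0, 0]}])

```text
time: 16.08
position: [0.5688, -0.1085, 0.1371]
tool_rot: [0.739, 0.674, 0.0, 0.0]
ft_force: [0.2, -0.0, -1.5]
grip_width: 0.0338
grip_force: 25.0
```

```bash
python3 - <<'E'
from h import *
o,M,a=state();c=cam('wrist','w8.png')
th=-.094;rot=np.array([[np.cos(th),-np.sin(th)],[np.sin(th),np.cos(th)]])
for p,z in[((.045,.055),.014),((.045,-.055),.014),((-.045,-.055),.014),((-.045,.055),.014),((.025,.0355),.055),((-.025,.0355),.055),((.025,-.0355),.055),((-.025,-.0355),.055)]:
    P=rot@np.array(p)+[.5733,-.0432];print(p,proj(c,[*P,z],o).round(1))
print(turn(a,1.477),delta([.5733,-.0432,.13],o,M))
E
```

```text
t 16.08 pos [ 0.5688 -0.1085  0.1371] yaw 1.478 tz [ 0.001 -0.    -1.   ] F [ 0.2 -0.  -1.5] w 0.0338 gf 24.99974548816681 q6 -0.29
(0.045, 0.055) [366.5  51.3]
(0.045, -0.055) [360.5 184. ]
(-0.045, -0.055) [261.2 183.9]
(-0.045, 0.055) [254.7  51.1]
(0.025, 0.0355) [346.1  71.7]
(-0.025, 0.0355) [274.2  71.7]
(0.025, -0.0355) [343.3 172.1]
(-0.025, -0.0355) [277.5 172. ]
0.06904552765449044 [ 6.54 -0.16  0.71]
```

View pics/w8.png

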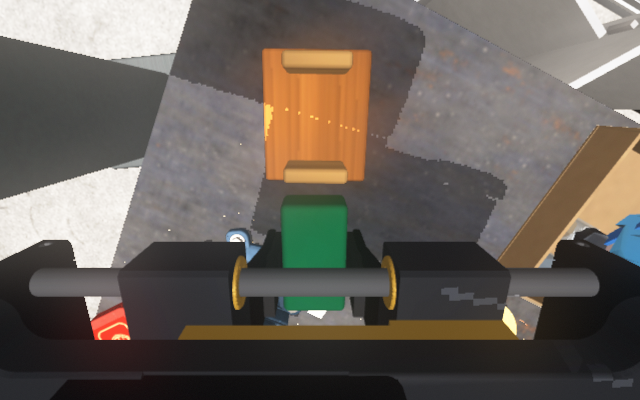

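The cradle base corners are at (263,49), (371,50), (364,182) and (265,181). That is about 4 px right of and 2 px above the prediction from the top view. The held block's far top edge is at row 196. I'll use the block itself as the reference.

```bash
python3 - <<'E'
from h import *
o,M,a=state();c=cam('wrist')
for x,y in((.031,-.017),(.031,.017),(.031,0)): print(proj(c,o['position']+M@np.array([x,y,-.004]),o).round(1))
cr=[onz(c,p,.014,o) for p in[(371,50),(364,182),(265,181),(263,49)]]
th,t,res=fit2([(.045,.055),(.045,-.055),(-.045,-.055),(-.045,.055)],cr);print(th,t,res.round(4).tolist())
ch=[onz(c,p,.055,o) for p in[(352,68),(283,69),(347,168),(285,168)]];print(np.mean(ch,0))
print(delta([*t,.13],o,M))
f=c['frame'][:,315].astype(int);print([(r,f[r].tolist()) for r in range(158,200,2)])
E
```

```text
t 16.13 pos [ 0.5687 -0.1084  0.1372] yaw 1.478 tz [ 0. -0. -1.] F [ 0.7 -0.5 -0.8] w 0.0338 gf 24.999633729457855 q6 -0.29
[277.4 205.8]
[346.7 205.7]
[312.  205.8]
-0.10753926922188976 [ 0.57751096 -0.04179048] [[0.0014, 0.0001], [0.0003, -0.0007], [-0.0001, -0.0003], [-0.0017, 0.0009]]
[ 0.57804545 -0.04099574  0.055     ]
[6.72 0.26 0.72]
[(158, [209, 129, 65]), (160, [179, 117, 65]), (162, [146, 105, 63]), (164, [143, 102, 63]), (166, [136, 97, 59]), (168, [150, 109, 66]), (170, [204, 153, 90]), (172, [225, 173, 104]), (174, [228, 178, 105]), (176, [225, 173, 103]), (178, [220, 168, 100]), (180, [213, 162, 96]), (182, [177, 134, 82]), (184, [102, 86, 77]), (186, [100, 87, 76]), (188, [98, 86, 75]), (190, [97, 85, 74]), (192, [94, 84, 73]), (194, [85, 81, 68]), (196, [61, 72, 48]), (198, [60, 74, 49])]
```

```bash
python3 - <<'E'
from h import *
o,M,a=state();c=cam('wrist');print(c['cy'],np.round(c['T_tool_cam'],3).tolist())
for x in(.031,-.031):
  for z in(-.004,.018): print(x,z,proj(c,o['position']+M@np.array([x,0,z]),o).round(1))
h=cv2.cvtColor(c['frame'],cv2.COLOR_RGB2HSV);m=(h[...,0]>55)&(h[...,0]<95)&(h[...,1]>110)&(h[...,2]>30)
r=np.where(m[:,300])[0];print(r.min(),r.max(),[(i,c['frame'][i,300].tolist()) for i in range(192,226,3)])
E
```

```text
t 16.18 pos [ 0.5686 -0.1083  0.1373] yaw 1.478 tz [ 0. -0. -1.] F [-0.1 -0.5 -1.6] w 0.0341 gf 24.99991625547409 q6 -0.29
197.1661620970773 [[-0.001, -0.959, -0.283, 0.078], [1.0, -0.001, 0.0, 0.001], [-0.0, -0.283, 0.959, -0.148], [0.0, 0.0, 0.0, 1.0]]
0.031 -0.004 [312.  205.8]
0.031 0.018 [312.2 193.6]
-0.031 -0.004 [312.3 313.4]
-0.031 0.018 [312.4 290.4]
206 310 [(192, [92, 82, 73]), (195, [67, 75, 53]), (198, [61, 75, 50]), (201, [59, 75, 52]), (204, [55, 81, 54]), (207, [57, 107, 70]), (210, [53, 119, 75]), (213, [51, 119, 75]), (216, [47, 119, 75]), (219, [46, 120, 75]), (222, [43, 118, 74]), (225, [42, 119, 75])]
```

Emit:
move_arm(commands=[{"hand": 3, "travel": [2.2, 0.1, 0], "twist": [0, 0, 0.4]}, {"hand": 3, "travel": [2.2, 0.05, 0], "twist": [0, 0, 0]}, {"hand": 3, "travel": [2.2, 0, 0], "twist": [0, 0, 0]}, {"hand": 3, "travel": [0, 0, 0], "twist": [0, 0, 0]}, {"hand": 3, "travel": [0, 0, 0], "twist": [0, 0, 0]}])

```text
time: 16.65
position: [0.5759, -0.0414, 0.1375]
tool_rot: [0.741, 0.672, -0.0, 0.0]
ft_force: [0.3, -0.8, -0.1]
grip_width: 0.0338
grip_force: 25.0
```

Emit:
move_arm(commands=[{"hand": 3, "travel": [0, 0, 0], "twist": [0, 0, 0]}, {"hand": 3, "travel": [0, 0, 0], "twist": [0, 0, 0]}, {"hand": 3, "travel": [0, 0, 0], "twist": [0, 0, 0]}, {"hand": 3, "travel": [0, 0, 0], "twist": [0, 0, 0]}])

```text
time: 16.98
position: [0.5758, -0.0431, 0.1376]
tool_rot: [0.742, 0.671, -0.0, 0.0]
ft_force: [0.3, 0.1, -0.8]
grip_width: 0.0336
grip_force: 25.0
```

```bash
python3 - <<'E'
from h import *
o,M,a=state();print(turn(a,1.47),delta([.5764,-.0423,.045],o,M))
E
```

```text
t 16.98 pos [ 0.5758 -0.0431  0.1376] yaw 1.47 tz [ 0. -0. -1.] F [ 0.3  0.1 -0.8] w 0.0336 gf 24.999863505363464 q6 -0.17
0.025698221898633914 [0.09 0.05 9.26]
```

Emit:
move_arm(commands=[{"hand": 3, "travel": [0.1, 0, 1.5], "twist": [0, 0, 0]}, {"hand": 3, "travel": [0, 0, 2], "twist": [0, 0, 0]}, {"hand": 3, "travel": [0, 0, 2], "twist": [0, 0, 0]}, {"hand": 3, "travel": [0, 0, 1.5], "twist": [0, 0, 0]}, {"hand": 3, "travel": [0, 0, 1], "twist": [0, 0, 0]}])

```text
time: 17.4
position: [0.5751, -0.0416, 0.056]
tool_rot: [0.742, 0.671, -0.001, -0.001]
ft_force: [-0.1, 0.5, -1.6]
grip_width: 0.0335
grip_force: 25.0
```

Emit:
move_arm(commands=[{"hand": 3, "travel": [0, 0, 1], "twist": [0, 0, 0]}, {"hand": 3, "travel": [0, 0, 0.6], "twist": [0, 0, 0]}, {"hand": 3, "travel": [0, 0, 0.3], "twist": [0, 0, 0]}, {"hand": 3, "travel": [0, 0, 0], "twist": [0, 0, 0]}, {"hand": 3, "travel": [0, 0, 0], "twist": [0, 0, 0]}])

```text
time: 17.82
position: [0.5763, -0.0414, 0.039]
tool_rot: [0.741, 0.671, 0.0, 0.0]
ft_force: [0.3, 0.3, 0.2]
grip_width: 0.0337
grip_force: 25.0
```

Emit:
move_arm(commands=[{"hand": 3, "travel": [0, 0, 0.3], "twist": [0, 0, 0]}, {"hand": 3, "travel": [0, 0, 0.2], "twist": [0, 0, 0]}, {"hand": 3, "travel": [0, 0, 0.1], "twist": [0, 0, 0]}, {"hand": 3, "travel": [0, 0, 0], "twist": [0, 0, 0]}])

```text
time: 18.15
position: [0.5758, -0.0412, 0.0325]
tool_rot: [0.741, 0.671, -0.0, -0.0]
ft_force: [0.7, -0.3, 0.6]
grip_width: 0.0335
grip_force: 25.0
```

Emit:
move_arm(commands=[{"hand": 3, "travel": [0, 0, 0.1], "twist": [0, 0, 0]}, {"hand": 3, "travel": [0, 0, 0], "twist": [0, 0, 0]}, {"hand": 3, "travel": [0, 0, 0], "twist": [0, 0, 0]}])

```text
time: 18.4
position: [0.576, -0.0412, 0.0321]
tool_rot: [0.741, 0.671, 0.0, 0.0]
ft_force: [-1.3, 0.4, 4.3]
grip_width: 0.0338
grip_force: 25.0
```

Contact. I'll release, lift and check.

Emit:
move_arm(commands=[{"hand": 5.5, "travel": [0, 0, 0], "twist": [0, 0, 0]}, {"hand": 5.5, "travel": [0, 0, 0], "twist": [0, 0, 0]}, {"hand": 5.5, "travel": [0, 0, 0], "twist": [0, 0, 0]}, {"hand": 5.5, "travel": [0, 0, 0], "twist": [0, 0, 0]}, {"hand": 5.5, "travel": [0, 0, -1], "twist": [0, 0, 0]}])

```text
time: 18.82
position: [0.5745, -0.0409, 0.0402]
tool_rot: [0.741, 0.671, -0.001, -0.002]
ft_force: [0.6, 0.9, 0.0]
grip_width: 0.0536
grip_force: 0.0
```

Emit:
move_arm(commands=[{"hand": 5.5, "travel": [0, 0, -3], "twist": [0, 0, 0]}, {"hand": 5.5, "travel": [0, 0, -4], "twist": [0, 0, 0]}, {"hand": 5.5, "travel": [0, 0, -4], "twist": [0, 0, 0]}, {"hand": 5.5, "travel": [-1, 0, -2], "twist": [0, 0, 0]}, {"hand": 5.5, "travel": [-2, 0, 0], "twist": [0, 0, 0]}])

```text
time: 19.23
position: [0.5763, -0.0705, 0.178]
tool_rot: [0.74, 0.672, 0.003, 0.005]
ft_force: [1.1, -0.3, 0.5]
grip_width: 0.0548
grip_force: 0.0
```

Emit:
move_arm(commands=[{"hand": 5.5, "travel": [0, 0, 0], "twist": [0, 0, 0]}, {"hand": 5.5, "travel": [0, 0, 0], "twist": [0, 0, 0]}, {"hand": 5.5, "travel": [0, 0, 0], "twist": [0, 0, 0]}])

```text
time: 19.48
position: [0.5722, -0.0706, 0.1713]
tool_rot: [0.741, 0.671, -0.0, -0.001]
ft_force: [-0.0, -0.0, 0.1]
grip_width: 0.0549
grip_force: 0.0
```

```bash
python3 - <<'E'
from h import *
o,M,a=state();c=cam('wrist','w9.png');green(c,o,.036)
E
```

```text
t 19.48 pos [ 0.5722 -0.0706  0.1713] yaw 1.471 tz [-0.001  0.001 -1.   ] F [-0.  -0.   0.1] w 0.0549 gf 0.0 q6 -0.22
px [300.6 130.1] P [ 0.5668 -0.0123  0.036 ] LxW 0.004 0.0035 len yaw 0.863 stand -0.2402 0.3769
```

View pics/w9.png

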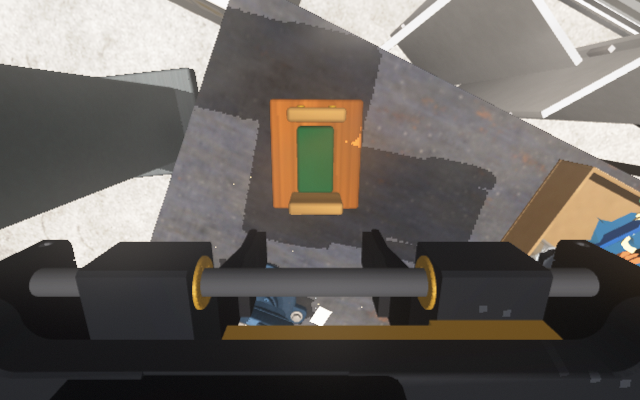

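The block (297–333, 126–193) lies flat and centred between the cheeks, and the gripper is clear. Handing in.

```bash
python3 -c "
from rig import robot
print(robot.hand_in())"
```

```text
the job is handed in; nothing more can be done
None
```

The bin was tilted fully forward and the wax block was set down on the bench, taken again across its width and laid flat in the middle of the cradle; the job was handed in at about 19.5 s, with no verdict returned by the call.

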